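# Nest the red finish pot in the big steel one

### The arm

A 6-joint arm with a two-finger parallel gripper is mounted at the origin on the work surface. World frame = base frame: x ahead of the robot, y to its left, z up, the work surface at z = 0. Lengths are in m, angles in rad, forces in N, time in s.
With the tool pointing down it reaches from about 0.4 to 0.825 m from the base axis. Payload 7 kg.
Tool frame: the origin (TCP) lies midway between the tips of the shut fingers; the grasp point (between the pads) lies 19 mm behind it; z points along the fingers, y is the line along which they close (so a half turn about z gives the same grasp; the last joint's range is limited). The gripper opens to 88 mm and grips with 3 to 60 N. Pads are 19 mm wide; open, the fingers measure 130 mm over their backs; the gripper's body (78 mm by 193 mm) begins 47 mm behind the grasp point.
Start: joints at [-0.895, 0.359, 0.012, 0, -1.224, -0.288], TCP at [0.255, -0.625, 0.227] pointing down, gripper open.
Joint ranges: [-3.07, 3.07], [-1.43, 2.12], [-1.02, 1.25], [-3.03, 1.67], [-3.05, -0], [-3.03, 3.03]. Speed limits (rad/s): [2.39, 2.39, 3.01, 3.14, 3.14, 3.14].

### API

Orientations are given as [roll, pitch, yaw] about the fixed x, y, z axes, in that order (R = Rz(yaw) Ry(pitch) Rx(roll)).
In Python, from station import monitor, viewer, arm gives the robot as it stands.
- The arm moves only by the tool move_arm, never from a script. Its argument "deltas" is a list that holds one entry, the list of rows, each a list of 7 numbers: the turn, a rotation vector about the tool's x, y, z in degrees, then the shift along the tool's x, y, z in m, then the finger opening in m, from 0 to 0.0876. A call has 1 to 12 rows; each row is the pose to reach, as a shift and turn from the pose commanded when the call began, along the tool's axes at that moment; what a row does not reach only later rows make up. A row lasts 1/12 s, in which the tool goes at most 41.7 mm and 7.16 degrees, less where a joint would pass 70% of its speed; a pose out of reach is approached as far as the arm can. A call with a gripper value outside its range is refused whole. The fingers move at their own pace and stop on an object; "force" is the grip in N (left out, the last holds). Time passes only in rows, so rows that repeat a pose let the fingers close. It gives the time, the measured TCP pose, the force and the opening at its end, in the units of the state.
- monitor.get_state(): the state, without advancing time (a new reading comes with each control period).
- viewer.grab_frame(name): name is "scene" or "top" or "wrist"; returns a dict with "frame" (480x640x3 uint8, blue, green, red), "vfov" (degrees; the focal length in pixels is half the picture's height over the tangent of half this angle, whatever the lens; pixels are square), "cx", "cy" (the principal point, pixels), "xyz" and "orientation" of the camera in the world; the wrist camera has in their place "hand_eye" (4x4, takes a point from camera to tool coordinates, whose origin is the TCP and whose axes are the flange's). Camera axes: x right, y down, z forward; pixel columns grow to the right and rows downward; lengths in m; the calibration is good to about 2 mm. A picture is of the moment at which its call begins: read the wrist's pose just before it. There is no depth.
- arm.job_done(): hands the job in, once; it reports no verdict.
The state is a dict: "t": time; "q": joint angles; "qd": joint speeds; "joint_efforts": joint torques, N m; "eef_pos": TCP position; "ee_rot": TCP orientation; "force": force on the tool from outside, world axes, zero at the start; "moment": the same for the moment, N m; "width": finger opening in m.
Only numpy, scipy, OpenCV 4.12 (cv2) and the standard library are available. Lean on these libraries where they do the work, as an engineer would, in place of code of your own. Each camera call takes 0.05 s, during which the arm holds its last target. There are 200 camera calls.

### The job

Put away the empty red finish pot by nesting it in the big steel pot: standing flat on the big pot's floor, its handle turned about a quarter turn or more away from the big pot's handle so that the two clear each other. Lower it in gently rather than dropping it, leave the big pot standing where it is, and leave the blue pot of screws alone.

Things in the scene. Friction and masses are not known exactly. Their poses are not given: they have to be found in the camera images.
- red_pot: Small open pot to be nested, made of red enamelled sheet with a straight brown wooden handle; outer diameter 90 mm, height 90 mm, wall 3 mm, empty, about 150 g. Origin: centre of the underside; z up; the level handle points along its +x from the rim, reaching 165 mm from the pot's axis, 16 mm wide, 14 mm thick, its mid-line 80 mm above the underside
- red_handle (a point): Point on the mid-line of the red pot's wooden handle, 100 mm out from the pot's axis and 80 mm above its underside; a good place to pinch across the handle from above (16 mm wide); there the fingers stay outside the big pot's rim when nested. Its axes are those of the red pot
- big_pot: Big open steel pot, loose, 600 g; outer diameter 132, inner 124, height 70, floor 4 mm thick. Origin: centre of the underside; z up. Its black handle, 18 mm wide, points along +x, leaves the wall just below the rim and rises to end 182 mm from the axis, 110 mm high, so it would hold up a red handle laid over it. Turned clear, the nested red handle's underside passes 7 mm above the big rim
- blue_pot: Bystander of the same shape as the red pot, made of blue enamelled sheet with a straight brown wooden handle; outer diameter 90 mm, height 90 mm, wall 3 mm, with brass screws in it, about 500 g. Origin: centre of the underside; z up; the level handle points along its +x from the rim, reaching 165 mm from the pot's axis, 16 mm wide, 14 mm thick, its mid-line 80 mm above the underside

How it is judged:
At the end, for the whole second after the job is handed in: The red pot rests on the big pot's floor (undersides within 10 mm, axes within 25 mm), both upright within 5 degrees and at rest; the red handle is about 60 degrees or more from the black one (handle point under 50 mm along the big pot's +x); the big pot is within 60 mm of its start (horizontal distance between red_pot and big_pot below 0.025 m and z of red_pot in the frame of big_pot below 0.01 m and angle between each of red_pot, big_pot's own z axis and vertical below 0.09 rad and x of red_handle in the frame of big_pot below 0.05 m and distance of big_pot from where it was at the start of the episode below 0.06 m and linear speed of each of red_pot, big_pot below 0.02 m/s); the robot touches nothing.
It fails at once if the blue pot is moved more than 30 mm or tipped (distance of blue_pot from where it was at the start of the episode above 0.03 m or angle between blue_pot's own z axis and vertical above 0.25 rad).
It fails at once if the red pot is dropped into the big one (faster than 0.6 m/s inside it, a fall of about 20 mm) (horizontal distance between red_pot and big_pot below 0.04 m and z of red_pot in the frame of big_pot below 0.05 m and linear speed of red_pot above 0.6 m/s).
It also fails if it takes over 34 s, if anything falls off the work surface, if the arm or the gripper's body presses on something with over 40 N, if the wrist force passes 120 N, or if a joint passes its speed limit or range.

## Working session

There is one attempt and no reset: what is moved stays moved. The work goes in short steps, Python scripts to look and compute and a tool call to move; the robot and the scene stay as the last step left them, time stands still between calls to the robot, and variables do not carry over. Pictures are saved under pics/ and viewed, on a budget of 10 in all, crops included, one or two more only if the job needs it, and the job is handed in when it is done.

Besides the shell and the picture viewer there is one more tool, called after ">>>" as name([rows], argument=value, ...), one row to a line, values as JSON. move_arm: Moves the arm, as the interface text tells. Its arguments: {"type":"object","properties":{"deltas":{"type":"array","items":{"type":"array","items":{"type":"array","items":{"type":"number"}}}},"force":{"type":"number"}},"required":["deltas"]}

```bash
mkdir -p pics; python3 - <<'E'
from station import monitor, viewer, arm
import cv2,pickle
s=monitor.get_state();print(s)
for n in("scene","top"):
    f=viewer.grab_frame(n);cv2.imwrite(f"pics/{n}0.png",f["frame"]);pickle.dump(f,open(n+"0.pkl","wb"));print({k:v for k,v in f.items() if k!="frame"})
E
```

```text
{'t': 0.0, 'q': array([-8.94887454e-01,  3.59404781e-01,  1.10416196e-02, -3.55011664e-04,
       -1.22412440e+00, -2.88096916e-01]), 'qd': array([ 0.00140643,  0.00115862,  0.00081894,  0.00069045, -0.00032749,
        0.00064119]), 'joint_efforts': array([-1.66404584e-04, -5.82722425e+01,  2.93034464e+01,  6.99691951e+00,
        6.51130467e-03, -1.88996282e-04]), 'eef_pos': array([ 0.25503719, -0.62441497,  0.22560275]), 'ee_rot': array([ 3.13987629e+00, -1.60599431e-04, -2.75390146e+00]), 'force': array([-0.13829153,  0.52335364, -0.53004666]), 'moment': array([ 0.02134726, -0.01167461, -0.0166977 ]), 'width': 0.08764355525588866}
{'vfov': 57.42257130588509, 'cx': 329.3518739479638, 'cy': 240.33088593380327, 'xyz': array([1.06766249, 0.04027111, 0.53610363]), 'orientation': array([-2.25564435, -0.00257218,  1.6149691 ])}
{'vfov': 44.7859548657905, 'cx': 326.6272494363221, 'cy': 238.8544773325962, 'xyz': array([0.35610796, 0.00917602, 1.09350309]), 'orientation': array([-2.99890292, -0.01594485, -1.5926171 ])}
```

View pics/scene0.png

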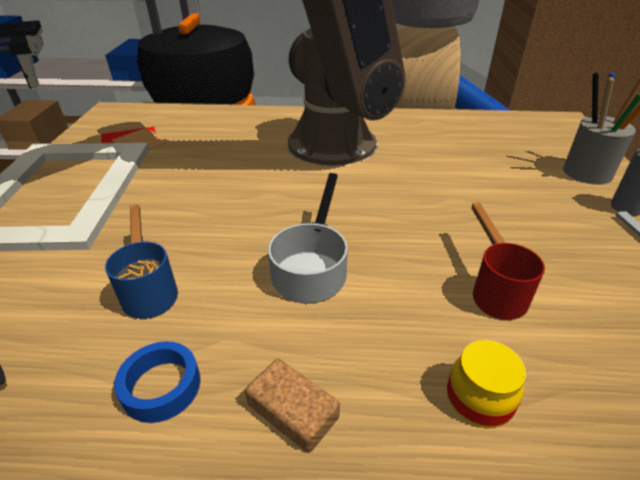

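View pics/top0.png

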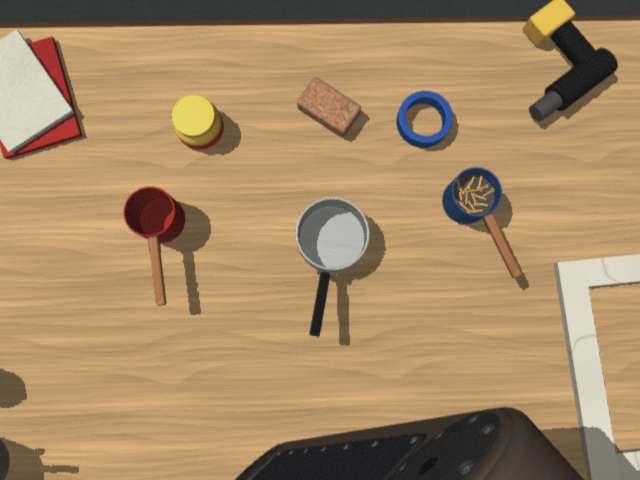

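```bash
cat > h.py <<'E'
import numpy as np,cv2,pickle
from scipy.spatial.transform import Rotation as R
from scipy.optimize import least_squares
def cast(f,uv,z,T=None):
    uv=np.atleast_2d(uv).astype(float); F=240/np.tan(np.radians(f["vfov"]/2))
    d=np.c_[(uv[:,0]-f["cx"])/F,(uv[:,1]-f["cy"])/F,np.ones(len(uv))]
    if T is None: Rm=R.from_euler("xyz",f["orientation"]).as_matrix();o=np.array(f["xyz"])
    else: Rm,o=T[:3,:3],T[:3,3]
    d=d@Rm.T
    return o+d*((z-o[2])/d[:,2])[:,None]
def big(m,box=None):
    m=m.astype(np.uint8)
    if box: k=np.zeros_like(m);k[box[1]:box[3],box[0]:box[2]]=1;m=m*k
    m=cv2.morphologyEx(m,cv2.MORPH_OPEN,np.ones((3,3)))
    return max(cv2.findContours(m,0,1)[0],key=cv2.contourArea)[:,0]
def circ(P,r,cam):
    P=P[:,:2];c=P.mean(0)
    for _ in range(4): # far-from-camera half of the silhouette is the rim
        u=c-cam[:2];u/=np.linalg.norm(u);Q=P[((P-c)@u)>-0.005]
        s=least_squares(lambda c:np.linalg.norm(Q-c,axis=1)-r,c,loss="soft_l1",f_scale=.001);c=s.x
    return c,np.abs(s.fun).mean()
E
cat > m.py <<'E'
from h import *
f=pickle.load(open("top0.pkl","rb"));im=f["frame"];hsv=cv2.cvtColor(im,cv2.COLOR_BGR2HSV);H,S,V=cv2.split(hsv)
o=np.array(f["xyz"])
def handle(m,c,z,box):
    q=big(m,box);k=np.zeros_like(H);cv2.fillPoly(k,[q],1);p=np.argwhere(k)[:,::-1]
    P=cast(f,p,z)[:,:2];d=P.mean(0)-c;vx=cv2.fitLine(P.astype(np.float32),2,0,.01,.01).ravel()
    print("  mean dist",np.linalg.norm(d),"ang centre->mean",np.degrees(np.arctan2(d[1],d[0])),"line",np.degrees(np.arctan2(vx[1],vx[0])),"far",np.linalg.norm(P-c,axis=1).max())
r=(S>180)&((H<5)|(H>174));c,e=circ(cast(f,big(r,(110,170,200,245)),.09),.045,o);print("red",c,e)
handle((H>3)&(H<14)&(S>110)&(V>90),c,.087,(140,238,175,312))
b=(H>100)&(H<125)&(S>120);c,e=circ(cast(f,big(b,(430,155,515,230)),.09),.045,o);print("blue",c,e)
g=(S<60)&(V>60);c,e=circ(cast(f,big(g,(285,185,385,275)),.07),.066,o);print("big",c,e)
handle(V<60,c,.095,(300,272,340,345))
for n,p in dict(red=(154,238),redend=(160,303)).items(): print(n,hsv[p[1],p[0]])
E
python3 m.py
```

```text
red [0.53646877 0.22410277] 0.0014152350812403278
  mean dist 0.1052990786201188 ang centre->mean 144.89374801237932 line 7.9179645 far 0.1544827421436263
blue [ 0.52719546 -0.21497476] 0.011598320925599351
big [ 0.51206494 -0.02036429] 0.00048251224871335513
  mean dist 0.12607263594989923 ang centre->mean 168.68545806576353 line -11.313867 far 0.17965344837807068
red [ 13 140 177]
redend [ 13 139 174]
```

```bash
cat >> m.py <<'E'
q=big(r,(110,170,200,245));print(q.min(0),q.max(0),cast(f,[[150,212]],.09), hsv[190,150],hsv[212,124:130])
q=big((H>3)&(H<14)&(S>110)&(V>90),(140,238,175,312));print(q.min(0),q.max(0))
k=r.astype(np.uint8)*255;cv2.imwrite("pics/rm.png",cv2.resize(np.hstack([im[170:320,100:220],cv2.merge([k]*3)[170:320,100:220]]),None,fx=3,fy=3))
E
python3 m.py|tail -5
```

```text
[177 191  52]
 [  2 181  52]
 [  1 179  54]
 [  4 165  54]]
[149 238] [164 304]
```

View pics/rm.png

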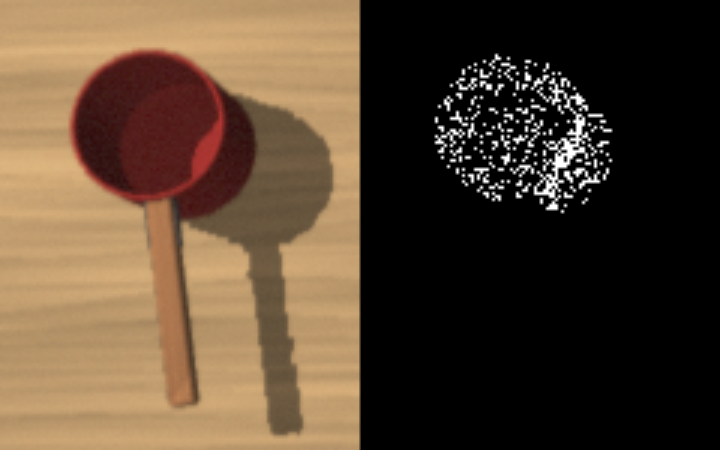

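The crop shows the red pot's rim centred near pixel (149, 212), with the handle running to about (160, 304). My red mask was too speckled, so I'm loosening it.

```bash
sed -i '/^k=r/d' m.py; sed -i 's/^r=(S>180).*245)),.09)/r=(im[:,:,2]>2*im[:,:,1].astype(int))\&(H<11)|(im[:,:,2]>2*im[:,:,1].astype(int))\&(H>165);c,e=circ(cast(f,big(r,(110,170,200,240)),.09)/; s/^b=(H>100)&(H<125)&(S>120)/b=(H>95)\&(H<130)\&(S>80)/' m.py
cat >> m.py <<'E'
a=cast(f,[[160,303]],.087)[0]; print("end",a)
E
python3 m.py
```

```text
red [0.55341769 0.29714742] 0.0008791727431411319
  mean dist 0.10384629707628744 ang centre->mean -173.09335348690686 line 7.9179645 far 0.16179260637693196
blue [ 0.53078281 -0.21549273] 0.013317867272752722
big [ 0.51206494 -0.02036429] 0.00048251224871335513
  mean dist 0.12607263594989923 ang centre->mean 168.68545806576353 line -11.313867 far 0.17965344837807068
red [ 13 140 177]
redend [ 13 139 174]
[124 187] [183 241] [[0.55322426 0.29697163 0.09      ]] [  1 159  77] [[  3 177 138]
 [  2 179  77]
 [177 191  52]
 [  2 181  52]
 [  1 179  54]
 [  4 165  54]]
[149 238] [164 304]
end [0.39505996 0.27746762 0.087     ]
```

```bash
cat > d.py <<'E'
import sys,numpy as np
from station import monitor
from scipy.spatial.transform import Rotation as R
# usage: d.py x y z yawdeg [x y z yaw ...]: rows from the present pose, tool pointing straight down
s=monitor.get_state();R0=R.from_euler("xyz",s["ee_rot"]);p=s["eef_pos"]
print("t %.2f p %s rpy %s F %s w %.4f q6 %.2f"%(s["t"],p.round(4),np.degrees(s["ee_rot"]).round(2),s["force"].round(1),s["width"],s["q"][5]))
a=list(map(float,sys.argv[1:]))
for i in range(0,len(a),4):
    T=R.from_euler("xyz",[180,0,a[i+3]],degrees=True)
    print((R0.inv()*T).as_rotvec(degrees=True).round(1),R0.inv().apply(np.array(a[i:i+3])-p).round(4))
E
python3 d.py .5 -.2 .227 -75
```

```text
t 0.10 p [ 0.2551 -0.6245  0.2257] rpy [ 1.7991e+02 -1.0000e-02 -1.5779e+02] F [ 0.8 -0.2  0.1] w 0.0875 q6 -0.29
[  0.1   0.1 -82.8] [-0.3872  0.3004 -0.0009]
```

>>> move_arm([
  [[0,0,-82.8,-0.387,0.3,0,0.087],[0,0,-82.8,-0.387,0.3,0,0.087],[0,0,-82.8,-0.387,0.3,0,0.087],[0,0,-82.8,-0.387,0.3,0,0.087],[0,0,-82.8,-0.387,0.3,0,0.087],[0,0,-82.8,-0.387,0.3,0,0.087],[0,0,-82.8,-0.387,0.3,0,0.087],[0,0,-82.8,-0.387,0.3,0,0.087],[0,0,-82.8,-0.387,0.3,0,0.087],[0,0,-82.8,-0.387,0.3,0,0.087],[0,0,-82.8,-0.387,0.3,0,0.087],[0,0,-82.8,-0.387,0.3,0,0.087]],
])

```text
t: 1.1
eef_pos: [0.501, -0.1981, 0.2265]
ee_rot: [-3.141, 0.0, -1.301]
force: [-0.2, -0.3, 0.2]
width: 0.087
```

```bash
python3 d.py .454 .284 .19 7.4
```

```text
t 1.10 p [ 0.501  -0.1981  0.2265] rpy [-1.7999e+02  1.0000e-02 -7.4520e+01] F [-0.2 -0.3  0.2] w 0.0870 q6 0.28
[ -0.   -0.  -81.9] [-0.4771 -0.0834  0.0366]
```

>>> move_arm([
  [[0,0,-81.9,-0.477,-0.083,0.036,0.087],[0,0,-81.9,-0.477,-0.083,0.036,0.087],[0,0,-81.9,-0.477,-0.083,0.036,0.087],[0,0,-81.9,-0.477,-0.083,0.036,0.087],[0,0,-81.9,-0.477,-0.083,0.036,0.087],[0,0,-81.9,-0.477,-0.083,0.036,0.087],[0,0,-81.9,-0.477,-0.083,0.036,0.087],[0,0,-81.9,-0.477,-0.083,0.036,0.087],[0,0,-81.9,-0.477,-0.083,0.036,0.087],[0,0,-81.9,-0.477,-0.083,0.036,0.087],[0,0,-81.9,-0.477,-0.083,0.036,0.087],[0,0,-81.9,-0.477,-0.083,0.036,0.087]],
])

```text
t: 2.1
eef_pos: [0.4558, 0.2846, 0.1901]
ee_rot: [-3.142, 0.0, 0.129]
force: [0.7, -0.2, 1.0]
width: 0.0869
```

```bash
cat > w.py <<'E'
import sys
from h import *
from station import monitor,viewer
s=monitor.get_state();f=viewer.grab_frame("wrist")
T=np.eye(4);T[:3,:3]=R.from_euler("xyz",s["ee_rot"]).as_matrix();T[:3,3]=s["eef_pos"];T=T@np.array(f["hand_eye"])
f["T"]=T;pickle.dump(f,open(sys.argv[1]+".pkl","wb"));cv2.imwrite(f"pics/{sys.argv[1]}.png",f["frame"]);print(s["q"].round(2),s["t"],T[:3,3])
E
python3 w.py w1;python3 d.py .454 .284 .061 7.4
```

```text
[ 0.92  0.16 -0.34 -0.   -1.07  0.78] 2.1 [0.53812242 0.29575151 0.34817112]
t 2.15 p [0.4561 0.2875 0.1896] rpy [-1.7998e+02 -1.0000e-02  7.5400e+00] F [1.2 3.1 0.6] w 0.0874 q6 0.78
[-0.  -0.   0.1] [-0.0026  0.0032  0.1286]
```

View pics/w1.png

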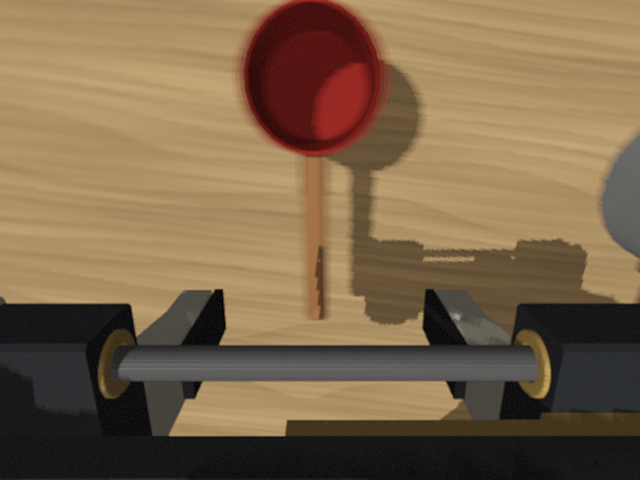

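The wrist view is slightly blurred because the arm was still settling. It shows the red rim centred at (314, 78), and the handle runs down column 314 midway between the open fingers. That agrees with the top-view fit, so I'm descending.

>>> move_arm([
  [[0,0,0,-0.001,0.001,0.02,0.06],[0,0,0,-0.001,0.001,0.045,0.06],[0,0,0,-0.001,0.001,0.07,0.06],[0,0,0,-0.001,0.001,0.09,0.06],[0,0,0,-0.001,0.001,0.11,0.06],[0,0,0,-0.001,0.001,0.12,0.06],[0,0,0,-0.001,0.001,0.129,0.06],[0,0,0,-0.001,0.001,0.129,0.06],[0,0,0,-0.001,0.001,0.129,0.06]],
])

```text
t: 2.9
eef_pos: [0.456, 0.2804, 0.0618]
ee_rot: [3.141, -0.0, 0.121]
force: [0.4, 0.2, 0.5]
width: 0.0599
```

```bash
python3 w.py w2; python3 - <<'E'
from h import *
f=pickle.load(open("w2.pkl","rb"));im=f["frame"].astype(int);H,S,V=cv2.split(cv2.cvtColor(f["frame"],cv2.COLOR_BGR2HSV))
q=big((H>3)&(H<14)&(S>110)&(V>80)&(im[:,:,2]<2.5*im[:,:,1]));print(q.min(0),q.max(0))
r=big((im[:,:,2]>2.2*im[:,:,1])&((H<11)|(H>165)));print(r.min(0),r.max(0))
p=cast(f,[[q[:,0].mean(),q[:,1].min()],[q[:,0].mean(),q[:,1].max()]],.087,f["T"]);print(p)
E
python3 d.py .454 .284 .061 7.4
```

```text
[ 0.92  0.3  -0.5   0.   -0.77  0.77] 2.9 [0.53835813 0.29082975 0.21994794]
[321 335] [324 338]
[143   0] [444 196]
[[0.45804023 0.28122877 0.087     ]
 [0.45675688 0.28107157 0.087     ]]
t 2.95 p [0.4562 0.2807 0.0624] rpy [-1.7997e+02 -5.0000e-02  6.9300e+00] F [ 0.4 -0.3  0.9] w 0.0601 q6 0.77
[-0.  -0.1 -0.5] [-0.0018 -0.0036  0.0014]
```

View pics/w2.png

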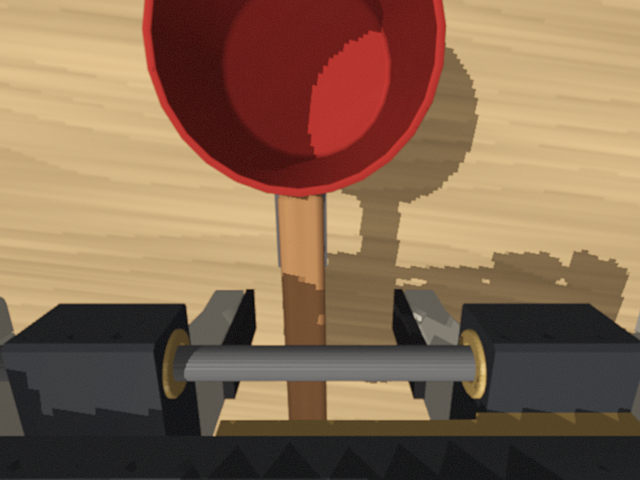

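The handle is centred near column 303 and the finger midpoint is near 324, so the tool is about 4 mm off to the right. I'll shift it across and close.

>>> move_arm([
  [[0,0,-0.5,-0.001,-0.002,0.001,0.06],[0,0,-0.5,-0.001,-0.004,0.001,0.06],[0,0,-0.5,-0.001,-0.004,0.001,0.04],[0,0,-0.5,-0.001,-0.004,0.001,0.03],[0,0,-0.5,-0.001,-0.004,0.001,0.022],[0,0,-0.5,-0.001,-0.004,0.001,0.015],[0,0,-0.5,-0.001,-0.004,0.001,0.005],[0,0,-0.5,-0.001,-0.004,0.001,0.0],[0,0,-0.5,-0.001,-0.004,0.001,0.0],[0,0,-0.5,-0.001,-0.004,0.001,0.0]],
], force=50)

```text
t: 3.78
eef_pos: [0.4543, 0.2842, 0.0605]
ee_rot: [-3.142, -0.0, 0.13]
force: [1.4, -0.7, -0.2]
width: 0.016
```

```bash
python3 d.py .454 .284 .2 7.4
```

```text
t 3.78 p [0.4543 0.2842 0.0605] rpy [-180.     -0.      7.42] F [ 1.4 -0.7 -0.2] w 0.0160 q6 0.78
[-0. -0.  0.] [-3.000e-04  1.000e-04 -1.395e-01]
```

>>> move_arm([
  [[0,0,0,0,0,-0.003,0],[0,0,0,0,0,-0.01,0],[0,0,0,0,0,-0.022,0],[0,0,0,0,0,-0.038,0],[0,0,0,0,0,-0.056,0],[0,0,0,0,0,-0.075,0],[0,0,0,0,0,-0.094,0],[0,0,0,0,0,-0.11,0],[0,0,0,0,0,-0.124,0],[0,0,0,0,0,-0.134,0],[0,0,0,0,0,-0.14,0],[0,0,0,0,0,-0.14,0]],
])

```text
t: 4.78
eef_pos: [0.4546, 0.2845, 0.2019]
ee_rot: [-3.14, -0.001, 0.13]
force: [0.1, -0.4, -1.8]
width: 0.0157
```

```bash
python3 d.py .47 .25 .2 -25 .49 .19 .2 -60 .5165 .0795 .2 -92.6; python3 - <<'E'
from station import viewer
import cv2;cv2.imwrite("pics/s1.png",viewer.grab_frame("scene")["frame"])
E
```

```text
t 4.78 p [0.4546 0.2845 0.2019] rpy [-1.7992e+02 -8.0000e-02  7.4200e+00] F [ 0.1 -0.4 -1.8] w 0.0157 q6 0.78
[-0.1 -0.1 32.4] [0.0108 0.0362 0.0018]
[-0.1 -0.  67.4] [0.0229 0.0983 0.0018]
[ -0.1   0.  100. ] [0.0349 0.2113 0.0016]
```

View pics/s1.png

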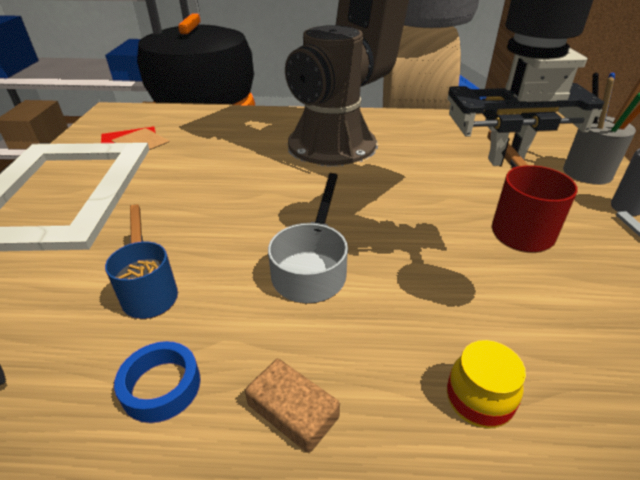

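The red pot is held level well above the table, with its rim near (538, 187), and the other objects haven't moved. Next I carry it over and turn it.

>>> move_arm([
  [[0,0,2,0.001,0.003,0,0],[0,0,6,0.002,0.009,0,0],[0,0,12,0.004,0.018,0,0],[0,0,18,0.006,0.028,0,0],[0,0,25,0.008,0.038,0,0],[0,0,32,0.011,0.048,0,0],[0,0,39,0.013,0.058,0,0],[0,0,46,0.015,0.068,0,0],[0,0,52,0.018,0.078,0,0],[0,0,58,0.02,0.087,0,0],[0,0,63,0.022,0.094,0,0],[0,0,67,0.023,0.098,0,0]],
])

```text
t: 5.83
eef_pos: [0.4893, 0.1889, 0.1992]
ee_rot: [3.139, -0.0, -1.045]
force: [0.1, 0.8, -1.9]
width: 0.0155
```

```bash
python3 d.py .5165 .0795 .2 -92.6
```

```text
t 5.83 p [0.4893 0.1889 0.1992] rpy [ 1.7987e+02 -1.0000e-02 -5.9890e+01] F [ 0.1  0.8 -1.9] w 0.0155 q6 -0.22
[ 0.1 -0.  32.7] [ 0.1083  0.0314 -0.0007]
```

>>> move_arm([
  [[0,0,3,0.008,0.002,0,0],[0,0,7,0.02,0.006,0,0],[0,0,11,0.035,0.01,0,0],[0,0,15,0.05,0.015,0,0],[0,0,20,0.066,0.019,0,0],[0,0,25,0.082,0.024,0,0],[0,0,29,0.095,0.028,0,0],[0,0,31,0.103,0.03,0,0],[0,0,32.7,0.108,0.031,0,0],[0,0,32.7,0.108,0.031,0,0],[0,0,32.7,0.108,0.031,0,0],[0,0,32.7,0.108,0.031,0,0]],
])

```text
t: 6.83
eef_pos: [0.5176, 0.0816, 0.2004]
ee_rot: [3.141, 0.0, -1.609]
force: [-0.0, 0.0, -1.7]
width: 0.0153
```

```bash
python3 d.py .5165 .0795 .2 -92.6; python3 - <<'E'
from station import viewer
import cv2,pickle,numpy as np
a=viewer.grab_frame("scene");b=viewer.grab_frame("top");pickle.dump(b,open("top1.pkl","wb"));pickle.dump(a,open("scene1.pkl","wb"))
cv2.imwrite("pics/c1.png",np.hstack([a["frame"][60:380,150:550],b["frame"][100:420,180:580]]))
E
```

```text
t 6.83 p [0.5176 0.0816 0.2004] rpy [179.99   0.   -92.19] F [-0.   0.  -1.7] w 0.0153 q6 -0.57
[0.  0.  0.4] [0.0021 0.001  0.0004]
```

View pics/c1.png

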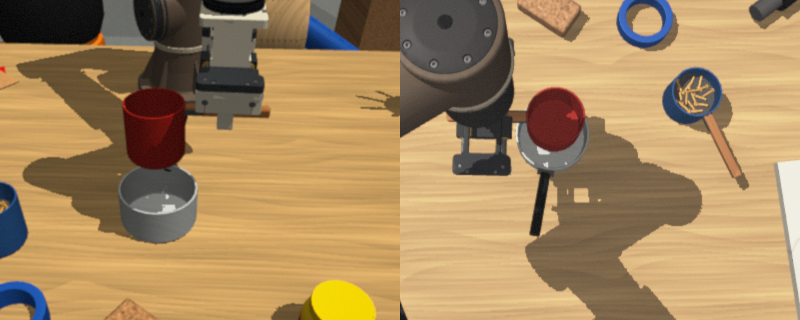

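The red pot now hangs above the big one with its handle toward +y. In the scene crop the red rim is near (155, 103) and the big rim near (158, 185). I'll triangulate the red rim centre to check for tilt and centring.

```bash
cat > tri.py <<'E'
from h import *
L=[];
for n,box in(("top1",(295,180,400,260)),("scene1",(265,130,345,235))):
    f=pickle.load(open(n+".pkl","rb"));im=f["frame"].astype(int);H,S,V=cv2.split(cv2.cvtColor(f["frame"],cv2.COLOR_BGR2HSV))
    q=big((im[:,:,2]>2*im[:,:,1])&((H<11)|(H>165)),box);print(n,q.min(0),q.max(0))
    L.append((f,q))
# rim centre (x,y,z) by level-circle fit; joint over the two views: rim = silhouette half away from each camera
def res(p,sel=None):
    out=[]
    for f,q in L:
        P=cast(f,q,p[2])[:,:2];u=p[:2]-f["xyz"][:2];n=np.linalg.norm(u);v=(P-p[:2])
        k=(v@(u/n))>(.01 if n>.3 else -0.0)
        out.append(np.where(k,np.linalg.norm(v,axis=1)-.045,0))
    return np.concatenate(out)
s=least_squares(res,[.515,-.02,.229],loss="soft_l1",f_scale=.001,diff_step=1e-4);print(s.x,np.abs(s.fun).mean())
E
python3 tri.py
```

```text
top1 [306 188] [364 250]
scene1 [272 148] [334 228]
[ 0.5138793  -0.02042401  0.22507928] 0.00033053964727985295
```

The rim centre is at (0.514, -0.020), 2 mm from the big pot's axis, with about 4 mm of droop (some 2°). That clearance is ample, so I'm lowering it in stages.

>>> move_arm([
  [[0,0,0,0,0.001,0.004,0],[0,0,0,0,0.002,0.014,0],[0,0,0,0,0.002,0.028,0],[0,0,0,0,0.002,0.044,0],[0,0,0,0,0.002,0.06,0],[0,0,0,0,0.002,0.076,0],[0,0,0,0,0.002,0.09,0],[0,0,0,0,0.002,0.102,0],[0,0,0,0,0.002,0.111,0],[0,0,0,0,0.002,0.116,0],[0,0,0,0,0.002,0.119,0],[0,0,0,0,0.002,0.12,0]],
])

```text
t: 7.93
eef_pos: [0.5156, 0.0812, 0.0802]
ee_rot: [3.141, -0.0, -1.61]
force: [-0.5, 0.6, -2.3]
width: 0.0158
```

>>> move_arm([
  [[0,0,0,0,0,0.002,0],[0,0,0,0,0,0.004,0],[0,0,0,0,0,0.006,0],[0,0,0,0,0,0.008,0],[0,0,0,0,0,0.01,0],[0,0,0,0,0,0.01,0],[0,0,0,0,0,0.01,0]],
])

```text
t: 8.52
eef_pos: [0.5156, 0.0812, 0.0705]
ee_rot: [3.141, -0.0, -1.611]
force: [-0.0, 0.1, -2.7]
width: 0.0156
```

>>> move_arm([
  [[0,0,0,0,0,0.001,0],[0,0,0,0,0,0.002,0],[0,0,0,0,0,0.003,0],[0,0,0,0,0,0.004,0],[0,0,0,0,0,0.005,0],[0,0,0,0,0,0.005,0],[0,0,0,0,0,0.005,0]],
])

```text
t: 9.1
eef_pos: [0.5156, 0.0812, 0.0655]
ee_rot: [3.141, -0.0, -1.611]
force: [0.4, -1.0, -1.9]
width: 0.0156
```

>>> move_arm([
  [[0,0,0,0,0,0.0005,0],[0,0,0,0,0,0.001,0],[0,0,0,0,0,0.0015,0],[0,0,0,0,0,0.0015,0],[0,0,0,0,0,0.0015,0]],
])

```text
t: 9.52
eef_pos: [0.516, 0.0814, 0.0644]
ee_rot: [-3.141, 0.0, -1.61]
force: [-1.2, 1.8, 3.1]
width: 0.0156
```

```bash
python3 - <<'E'
from station import viewer
import cv2,pickle,numpy as np
a=viewer.grab_frame("scene");b=viewer.grab_frame("top")
cv2.imwrite("pics/c2.png",np.hstack([cv2.resize(a["frame"][130:330,240:440],None,fx=2,fy=2),cv2.resize(b["frame"][140:340,220:420],None,fx=2,fy=2)]))
E
```

```text
(no output)
```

View pics/c2.png

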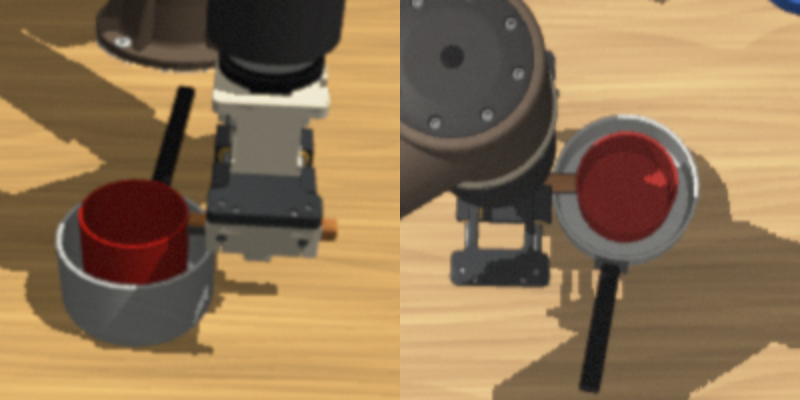

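Contact is confirmed: the force went from -2 to +3 N. The red pot sits centred in the big one with its handle clear of the black handle, so I'm releasing gently and only partway open.

>>> move_arm([
  [[0,0,0,0,0,0,0],[0,0,0,0,0,0,0],[0,0,0,0,0,0,0.018],[0,0,0,0,0,0,0.02],[0,0,0,0,0,0,0.03],[0,0,0,0,0,0,0.04],[0,0,0,0,0,0,0.045],[0,0,0,0,0,0,0.045]],
], force=5)

```text
t: 10.28
eef_pos: [0.5155, 0.0811, 0.0639]
ee_rot: [3.141, -0.0, -1.611]
force: [0.3, -0.5, 0.4]
width: 0.041
```

>>> move_arm([
  [[0,0,0,0,0,-0.005,0.045],[0,0,0,0,0,-0.015,0.045],[0,0,0,0,0,-0.03,0.045],[0,0,0,0,0,-0.05,0.045],[0,0,0,0,0,-0.075,0.045],[0,0,0,-0.02,0,-0.1,0.045],[0,0,0,-0.05,0,-0.12,0.045],[0,0,0,-0.085,0,-0.14,0.045],[0,0,0,-0.12,0,-0.15,0.045],[0,0,0,-0.15,0,-0.15,0.045],[0,0,0,-0.17,0,-0.15,0.045],[0,0,0,-0.17,0,-0.15,0.045]],
])

```text
t: 11.28
eef_pos: [0.5227, 0.2546, 0.2152]
ee_rot: [-3.14, 0.001, -1.608]
force: [0.6, 0.4, -0.1]
width: 0.045
```

```bash
python3 d.py; python3 - <<'E'
from station import viewer
from h import *
a=viewer.grab_frame("scene");f=viewer.grab_frame("top")
cv2.imwrite("pics/c3.png",np.hstack([a["frame"][130:430,90:490],f["frame"][120:420,200:600]]))
im=f["frame"].astype(int);H,S,V=cv2.split(cv2.cvtColor(f["frame"],cv2.COLOR_BGR2HSV));o=np.array(f["xyz"])
for z in(.094,):
  print("red",circ(cast(f,big((im[:,:,2]>2*im[:,:,1])&((H<11)|(H>165)),(280,180,390,275)),z),.045,o))
g=(S<70)&(V>60);g|=(im[:,:,2]>2*im[:,:,1])
print("big",circ(cast(f,big(g,(285,185,385,275)),.07),.066,o))
k=(H>3)&(H<14)&(S>110)&(V>60);q=big(k,(230,195,309,270));print("handle end/mean",cast(f,[q[q[:,0].argmin()],q.mean(0)],.091))
E
```

```text
t 11.28 p [0.5227 0.2546 0.2152] rpy [-1.7992e+02  8.0000e-02 -9.2130e+01] F [ 0.6  0.4 -0.1] w 0.0450 q6 -0.83
red (array([ 0.51166858, -0.02093974]), np.float64(0.000811957918967533))
big (array([ 0.51226886, -0.02077701]), np.float64(0.002393945675976022))
handle end/mean [[0.52274461 0.09862592 0.091     ]
 [0.51560688 0.06133918 0.091     ]]
```

View pics/c3.png

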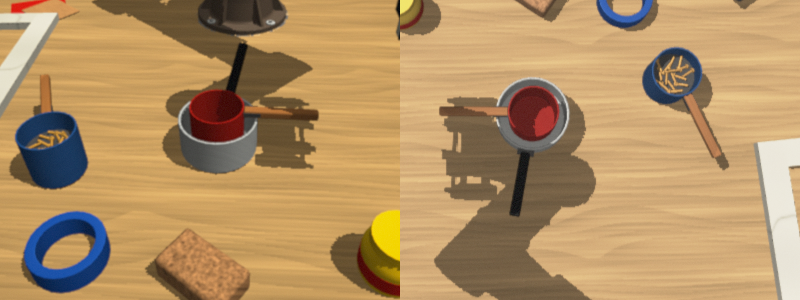

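The red pot is nested level and concentric. Its handle points to the left in the top view, about 81° from the black one, and the gripper is well clear. Handing in.

```bash
python3 -c "
from station import arm
print(arm.job_done())"
```

```text
the job is handed in; nothing more can be done
None
```

The red pot is nested in the big steel pot and the job is handed in at about 11 s of the 34 s allowed. I pinched its handle, turned it about 100° on the way over, lowered it until the force showed contact, then released and backed off.

**Last checks, from the top and scene images**
- **Centring:** the red and big pot axes are within about 1 mm of each other.
- **Handle:** the red handle is about 81° from the black one.
- **Standing flat:** the red pot looks flat and upright in both views. I judged this by eye and by the contact height (tool at 64.4 mm, predicted 64.5 mm).
- **Big pot:** it is within about 1 mm of where it started. That last fit was rougher than the first, with a mean error of 2.4 mm against 0.5 mm.
- **Blue pot:** I never went near it and it looks unmoved, but my circle fit on it was poor from the start, so I have no measured figure for it.
- **Gripper:** it is clear of everything, with no contact force.

**Disagreements along the way**
- The first red colour mask was too speckled and gave a wrong pot position; I corrected it before moving.
- While carried, the pot drooped by about 4 mm, roughly 2° of tilt. It levelled out when set down.

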